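# Hold a turning blank in the corner of the marking jig

### The arm

A 7-joint arm with a two-finger parallel gripper is mounted at the origin on a cart in front of the work surface, level with it; the furniture and walls round the work are solid. World frame = base frame: x ahead of the robot, y to its left, z up, the work surface at z = 0. Lengths are in m, angles in rad, forces in N, time in s.
With the tool pointing down it reaches from about 0.375 to 0.925 m from the base axis. Payload 3.1 kg.
Tool frame: the origin (TCP) lies midway between the tips of the shut fingers; the grasp point (between the pads) lies 19 mm behind it; z points along the fingers, x is the direction in which the jaws open and shut, and the axes are right-handed (so a half turn about z gives the same grasp; the last joint's range is limited). The gripper opens to 85 mm and grips with 20 to 120 N. Pads are 22 mm wide; open, the fingers measure 114 mm over their backs; the gripper's body (76 mm by 85 mm) begins 54 mm behind the grasp point. The pads swing forward as they close: fully open they stand 13 mm farther back than shut.
Start: joints at [1.119, 0.383, 0.044, 1.598, -0.018, 1.161, -0.05], TCP at [0.225, -0.61, 0.231] pointing down, gripper open.
Joint ranges: [-2.61, 2.61], [-0.41, 2.15], [-1.48, 1.57], [0, 2.5], [-1.57, 4.71], [0.05, 1.97], [-2.85, 2.85]. Speed limits (rad/s): [2.79, 2.79, 3.14, 3.14, 3.14, 3.14, 3.14].

### API

Orientations are given as [roll, pitch, yaw] about the fixed x, y, z axes, in that order (R = Rz(yaw) Ry(pitch) Rx(roll)).
In Python, from rig import arm gives the robot as it stands.
- The arm moves only by the tool apply_moves, never from a script. Its argument "series" is text: rows parted by semicolons, each of 5 numbers parted by spaces: the opening, from -1 (shut) to 1 (fully open), so that 0 is half open, then the shift along the tool's x, y, z in cm, then the turn about the tool's z in rad. A call has 1 to 5 rows; each row shifts and turns the pose as measured when the row begins, along the tool's axes as they then stand; what a row does not reach is not made up. A row lasts 1/10 s, in which the tool goes at most 50 mm and 8.59 degrees, less where a joint would pass 70% of its speed; a pose out of reach is approached as far as the arm can. A call is refused whole if a number of a shift passes 5 or a number of a turn 0.15, either way. A call with a gripper value outside its range is refused whole. The fingers move at their own pace and stop on an object; "force" is the grip in N (left out, the last holds). Time passes only in rows, so rows that do not move let the fingers close. It gives the time, the measured TCP pose, the force and the opening at its end, in the units of the state.
- arm.sense(): the state, without advancing time (a new reading comes with each control period).
- arm.read_camera(name): name is "scene" or "top" or "wrist"; returns a dict with "color" (420x560x3 uint8, red, green, blue), "fovy" (degrees; the focal length in pixels is half the picture's height over the tangent of half this angle, whatever the lens; pixels are square), "cx", "cy" (the principal point, pixels), "xyz" and "attitude" of the camera in the world. Camera axes: x right, y down, z forward; pixel columns grow to the right and rows downward; lengths in m; the calibration is good to about 2 mm. A picture is of the moment at which its call begins. There is no depth.
- arm.job_done(): hands the job in, once; it reports no verdict.
The state is a dict: "time_s": time; "joints": joint angles; "joint_velocities": joint speeds; "joint_torque": joint torques, N m; "tool_pos": TCP position; "tcp_rot": TCP orientation; "force": force on the tool from outside, world axes, zero at the start; "wrist_torque": the same for the moment, N m; "gripper_width": finger opening in m.
Only numpy, scipy, OpenCV 4.12 (cv2) and the standard library are available. Lean on these libraries where they do the work, as an engineer would, in place of code of your own. Each camera call takes 0.05 s, during which the arm holds its last target. There are 200 camera calls.

### The job

Pick the long square wooden blank out of the crate, leaving everything else in the crate, and lay it flat in the corner jig: one long side flush along the split fence and one end hard against the end stop. Press it firmly against the fence and the stop at the same time and finish while still holding it pressed there, so that it can be marked; do not let go, and leave the round blank and the faceplate on the bench where they are.

Things in the scene. Friction and masses are not known exactly. Their poses are not given: they have to be found in the camera images.
- blank: the part to fetch: straight square stick of light brown wood, 22 x 150 x 22 mm, 0.1 kg (may vary by a third), the only long stick in the crate. It lies flat on the crate's floor, clear of the other things. Origin at the centre of its underside; y is its long axis (150 mm), z up. Either end and any long side may go against the fences
- blank_mid (a point): the centre of the blank, 11 mm above its underside; axes as the blank's
- crate: low open dark wooden crate, fixed to the bench: 222 (x) x 282 (y) x 46 mm outside, walls and floor 6 mm thick, on four feet 12 mm high (a cable on the bench passes under it), so the rim is 58 mm and the inside floor 18 mm above the bench. Origin on the bench under its centre, z up. The blank lies near the middle, roughly along the crate's y axis; the other things are near the four inside corners
- jig: corner jig, fixed to the bench: plywood bed 116 (x) x 204 (y) x 12 mm with two light brown wooden fences 20 mm high on it, along its +x and +y edges, which make a right-angled inside corner. Origin at the centre of the bed's underside; x points square to the side fence, y along it towards the end stop, z up
- corner (a point): the inside corner of the jig, at the bed's top surface (12 mm above the bench), where the inner faces of side fence and end stop meet; axes as the jig's: the bed lies towards -x and -y, the side fence's inner face is the plane x = 0, the end stop's inner face the plane y = 0. The blank pushed home lies along y with its centre at x = -11 mm, y = -75 mm, z = +11 mm from here
- side_fence: split side fence of the jig, rigid, 20 mm high above the bed, 22 mm thick, in two lengths with inner faces in one plane: from the corner along -y, the first runs from 0 to 34 mm, the second from 117 to 157 mm. The 83 mm gap between is open to the outside: room for a finger beside the blank's middle. Origin on the bed's top at the jig's centre, 30 mm in -x, 80 mm in -y from the corner
- end_stop: the end stop of the jig, 20 mm high above the bed, 18 mm thick, 72 mm wide (from 50 mm in -x of the corner to 22 mm in +x). Origin as the side fence's. Rigid. Friction of the blank on fence, stop and bed is about 0.6 (may vary by a fifth), so a hard push on the stop or the bed holds back part of the push on the fence
- sanding_block_a: brown rubber sanding block 52 x 68 x 24 mm in the crate; stays there. Origin: centre of underside
- sanding_block_b: grey rubber sanding block 52 x 68 x 23 mm in the crate; stays there. Origin: centre of underside
- chuck_key: black T-shaped chuck key 70 x 70 x 12 mm in the crate; stays there. Origin: centre of underside
- turned_part: small pear-shaped turned wooden part, 36 mm across and 52 mm high, standing in the crate; stays there. Origin: centre of underside
- round_blank: half-turned round blank with bark on its lower edge, 121 mm across, 86 mm high, on the bench; leave it alone. Origin: centre of underside
- faceplate: brown lathe faceplate, a disc 80 mm across and 20 mm high with screw holes, lying on the bench; leave it alone. Origin: centre of underside
Things that resemble listed ones, but are neither listed nor needed, are in the scene too. What is shaped like the turned_part but green is not meant.

How it is judged:
On the way:
1. the blank is gripped and lifted clear of the crate's rim (height (world z) of blank_mid above 0.09 m and contact force between the fingers and blank above 0.5 N), for 0.2 s.
At the end, for the whole second after the job is handed in: Blank flat on the bed, within 0.025 rad of the fence, centre within 2.5 mm of its seated place, at rest, over 2 N on side fence and on end stop at once, fingers pressing it over 1 N; other four things in the crate; round blank and faceplate moved under 30 mm (x of blank_mid in the frame of corner between -0.0135 and -0.0085 m and y of blank_mid in the frame of corner between -0.0775 and -0.0725 m and z of blank_mid in the frame of corner between 0.007 and 0.0145 m and angle between the y axis of blank and the y axis of jig, either way round below 0.025 rad and contact force between blank and side_fence above 2 N and contact force between blank and end_stop above 2 N and contact force between the fingers and blank above 1 N and linear speed of blank below 0.01 m/s and x of sanding_block_a in the frame of crate between -0.106 and 0.106 m and y of sanding_block_a in the frame of crate between -0.136 and 0.136 m and z of each of sanding_block_a, sanding_block_b, chuck_key, turned_part in the frame of crate below 0.06 m and x of sanding_block_b in the frame of crate between -0.106 and 0.106 m and y of sanding_block_b in the frame of crate between -0.136 and 0.136 m and x of chuck_key in the frame of crate between -0.106 and 0.106 m and y of chuck_key in the frame of crate between -0.136 and 0.136 m and x of turned_part in the frame of crate between -0.106 and 0.106 m and y of turned_part in the frame of crate between -0.136 and 0.136 m and distance of each of round_blank, faceplate from where it was at the start of the episode below 0.03 m); the arm keeps its last pose, push and grip.
It fails at once if something else was taken out of the crate (z of any of sanding_block_a, sanding_block_b, chuck_key, turned_part in the frame of crate above 0.075 m or horizontal distance between any of sanding_block_a, sanding_block_b, chuck_key, turned_part and crate above 0.18 m).
It fails at once if the round blank or the faceplate was pushed away (distance of any of round_blank, faceplate from where it was at the start of the episode above 0.03 m).
It also fails if it takes over 48 s, if anything falls off the work surface, if the arm or the gripper's body presses on something with over 40 N, if the wrist force passes 120 N, or if a joint passes its speed limit or range.

## Working session

There is one attempt and no reset: what is moved stays moved. The work goes in short steps, Python scripts to look and compute and a tool call to move; the robot and the scene stay as the last step left them, time stands still between calls to the robot, and variables do not carry over. Pictures are saved under pics/ and viewed, about 8 in all and at most 12, crops included, and the job is handed in when it is done.

Besides the shell and the picture viewer there is one more tool, called after "Request:" as name(argument=value, ...), one argument or row to a line, values as JSON. apply_moves: Moves the arm, as the interface text tells. Its arguments: {"type":"object","properties":{"series":{"type":"string"},"force":{"type":"number"}},"required":["series"]}

```bash
mkdir -p pics; ls; python3 - <<'E'
from rig import arm
import cv2
s=arm.sense()
print({k:s[k] for k in('time_s','tool_pos','tcp_rot','force','gripper_width')})
for n in('scene','top'):
    c=arm.read_camera(n); cv2.imwrite(f'pics/{n}0.png',c['color'][:,:,::-1]); print(n,{k:c[k] for k in c if k!='color'})
E
```

```text
pics
{'time_s': 0.0, 'tool_pos': array([ 0.22490064, -0.60883189,  0.22985097]), 'tcp_rot': array([ 3.14146742e+00,  2.65752708e-03, -1.21687423e+00]), 'force': array([-0.30905983, -0.91087217,  0.02202429]), 'gripper_width': 0.08554304005890948}
scene {'fovy': 43.26271969539747, 'cx': 279.60877481582355, 'cy': 213.4896213176405, 'xyz': array([0.0474708 , 0.33609716, 0.94826779]), 'attitude': array([-2.45875441, -0.01218211, -2.53043017])}
top {'fovy': 51.67684354544716, 'cx': 278.9894445537416, 'cy': 208.84266115165624, 'xyz': array([ 0.238069  , -0.26127994,  1.12768923]), 'attitude': array([-2.93836427, -0.0032119 , -1.64244704])}
```

View pics/top0.png

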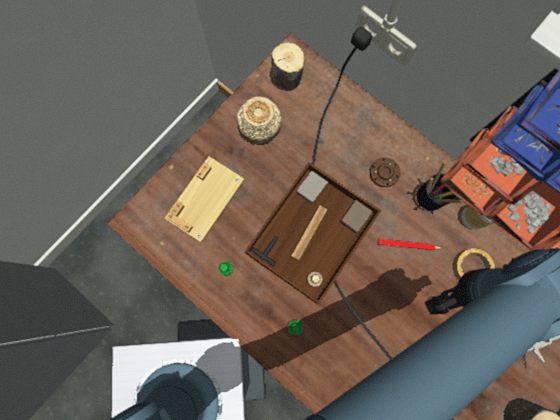

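View pics/scene0.png

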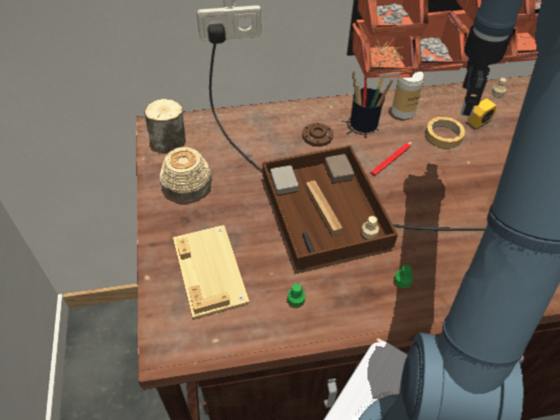

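The top view shows the blank at about (309,233) px in the crate and the jig at about (205,198) px. Its end stop is probably the block near (183,218), and the fence piece at (204,170). The round blank is at (259,118) and the faceplate at (384,172). I'll enlarge a crop to read these more closely.

```bash
cat > h.py <<'E'
import numpy as np, cv2
from scipy.spatial.transform import Rotation as Rn
def K(c):
    f=210/np.tan(np.radians(c['fovy']/2)); return f
def ray(c,p,z):
    """pixel -> world point on plane height z"""
    f=K(c); d=Rn.from_euler('xyz',c['attitude']).apply([(p[0]-c['cx'])/f,(p[1]-c['cy'])/f,1])
    return c['xyz']+d*(z-c['xyz'][2])/d[2]
def proj(c,X):
    f=K(c); v=Rn.from_euler('xyz',c['attitude']).inv().apply(np.asarray(X)-c['xyz'])
    return np.c_[c['cx']+f*v[...,0]/v[...,2],c['cy']+f*v[...,1]/v[...,2]] if v.ndim>1 else (c['cx']+f*v[0]/v[2],c['cy']+f*v[1]/v[2])
E
python3 - <<'E'
from rig import arm
from h import *
c=arm.read_camera('top');np.save('pics/top.npy',c,allow_pickle=True)
im=c['color'][145:310,150:400,::-1]
cv2.imwrite('pics/topc.png',cv2.resize(im,None,fx=3.2,fy=3.2,interpolation=cv2.INTER_CUBIC))
c=arm.read_camera('scene');np.save('pics/scene.npy',c,allow_pickle=True)
im=c['color'][145:320,165:400,::-1]
cv2.imwrite('pics/scenec.png',cv2.resize(im,None,fx=3.4,fy=3.4,interpolation=cv2.INTER_CUBIC))
E
```

```text
(no output)
```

View pics/topc.png

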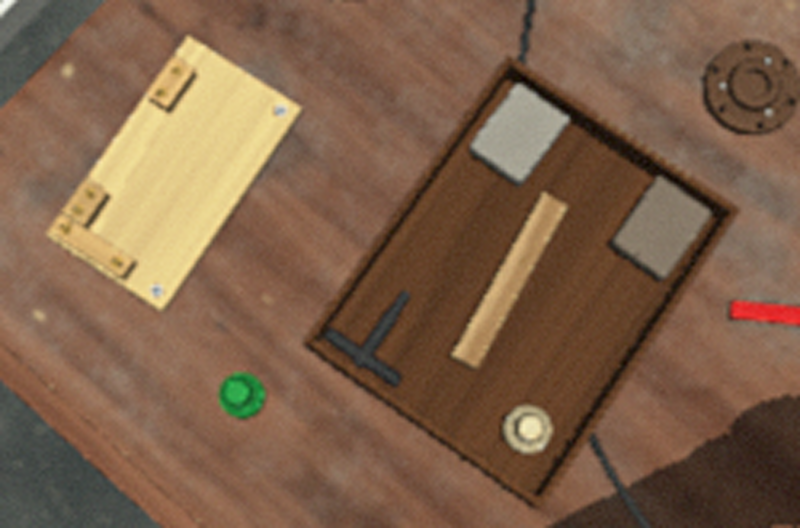

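View pics/scenec.png

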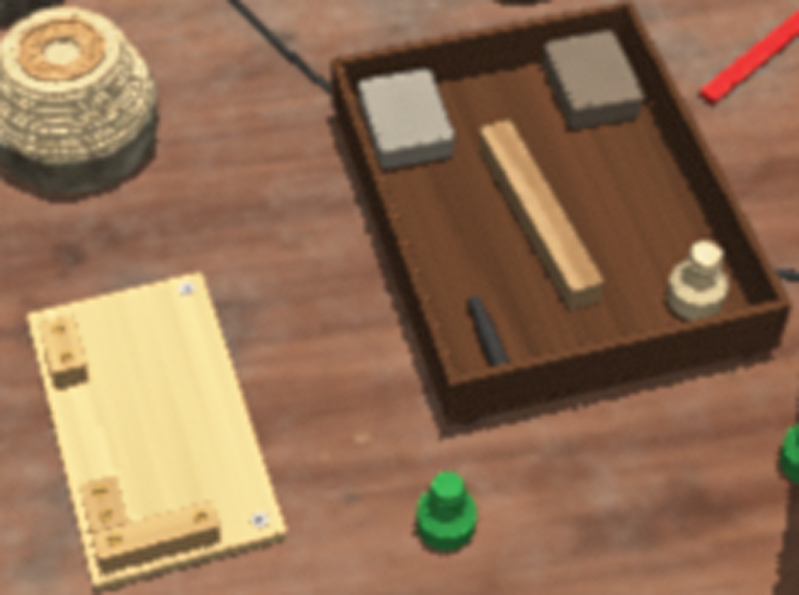

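Pixel readings in crop coordinates:
- **Top crop:** bed corners (189,36), (301,105), (162,310), (48,236). Blank top face (545,192), (568,205), (476,368), (451,354).
- **Scene crop:** bed corners (28,315), (200,273), (285,530), (95,578). Blank (480,130), (513,121), (602,283), (568,294).

Next I'll fit the poses.

```bash
python3 - <<'E'
from h import *
from scipy.optimize import least_squares
T=np.load('pics/top.npy',allow_pickle=True).item();S=np.load('pics/scene.npy',allow_pickle=True).item()
tp=lambda L:np.array(L)/3.2+[150,145]
sp=lambda L:np.array(L)/3.4+[165,145]
def fit(obs,x0,name):
    def pts(v,m):
        m=np.array(m,float)/1000; c,s=np.cos(v[2]),np.sin(v[2])
        return np.c_[v[0]+c*m[:,0]-s*m[:,1],v[1]+s*m[:,0]+c*m[:,1],m[:,2]]
    f=lambda v:np.concatenate([(proj(c,pts(v,m))-p).ravel() for c,m,p in obs])
    for o in [[i] for i in obs]+[obs]:
        g=lambda v:np.concatenate([(proj(c,pts(v,m))-p).ravel() for c,m,p in o])
        r=least_squares(g,x0); print(name,r.x.round(4),'rms',np.sqrt((r.fun**2).mean()).round(2))
    return r.x
bed=[(58,-102,12),(-58,-102,12),(-58,102,12),(58,102,12)]
a=T; p=[ray(a,q,.012) for q in tp([(189,36),(301,105),(162,310),(48,236)])]
ctr=np.mean(p,0); y=p[3]-p[0]; yaw=np.arctan2(y[1],y[0])-np.pi/2
x=p[0]-p[1];print('xdir check',np.arctan2(x[1],x[0]),yaw,np.linalg.norm(x),np.linalg.norm(y))
j=fit([(T,bed,tp([(189,36),(301,105),(162,310),(48,236)])),(S,bed+[(52,-77,32),(30,-77,32),(30,-37,32),(52,-37,32)],sp([(28,315),(200,273),(285,530),(95,578),(46,323),(82,318),(88,368),(52,375)]))],[*ctr[:2],yaw],'jig')
b=[(11,-75,40),(-11,-75,40),(-11,75,40),(11,75,40)]
o=tp([(545,192),(568,205),(476,368),(451,354)]);p=[ray(T,q,.04) for q in o];y=p[3]-p[0]
bl=fit([(T,b,o),(S,b,sp([(480,130),(513,121),(602,283),(568,294)]))],[*np.mean(p,0)[:2],np.arctan2(y[1],y[0])-np.pi/2],'blank')
o=tp([(510,58),(738,210),(537,507),(305,345)]);p=[ray(T,q,.058) for q in o];y=p[3]-p[0]
m=[(111,-141,58),(-111,-141,58),(-111,141,58),(111,141,58)]
fit([(T,m,o),(S,m,sp([(333,62),(630,5),(788,305),(445,378)]))],[*np.mean(p,0)[:2],np.arctan2(y[1],y[0])-np.pi/2],'crate')
c,s=np.cos(j[2]),np.sin(j[2]);R=np.array([[c,-s],[s,c]])
print('corner',j[:2]+R@[.03,.08],'seat',j[:2]+R@[.019,.005],'ydir',R@[0,1],'xdir',R@[1,0])
for n,q,z in(('round',(259,118),.08),('faceplate',(384,172),.02),('green',tp([(242,395)])[0],.03)):print(n,ray(T,q,z))
E
```

```text
xdir check 0.9361475671087491 0.9299005490269474 0.11256992357613144 0.20311538399896087
jig [ 0.5098 -0.0884  0.9314] rms 0.44
jig [ 0.5094 -0.0884  0.922 ] rms 0.99
jig [ 0.5095 -0.0885  0.9252] rms 0.86
blank [ 0.3959 -0.3537  0.973 ] rms 0.11
blank [ 0.3963 -0.3529  0.9598] rms 0.37
blank [ 0.3961 -0.3533  0.9658] rms 0.34
crate [ 0.3949 -0.3623  0.8874] rms 0.93
crate [ 0.3986 -0.3633  0.8787] rms 0.98
crate [ 0.3969 -0.3626  0.8827] rms 1.12
corner [ 0.46368785 -0.01639762] seat [ 0.5169745  -0.07030988] ydir [-0.79873546  0.60168236] xdir [0.60168236 0.79873546]
round [ 0.69528947 -0.24581327  0.08      ]
faceplate [ 0.54538296 -0.56659016  0.02      ]
green [ 0.32048057 -0.13631968  0.03      ]
```

Both cameras agree to about 1 mm. A small planning helper will give me the numbers for each move.

```bash
cat > plan.py <<'E'
import sys
from rig import arm
from h import *
def plan(x,y,z,yaw,n=5,step=.045):
    s=arm.sense(); p=np.array(s['tool_pos']); a=s['tcp_rot'][2]
    print('t',round(s['time_s'],2),'pos',p.round(4),'rot',s['tcp_rot'].round(4),'F',s['force'].round(1),'w',round(s['gripper_width'],4),'j7',s['joints'][6].round(2))
    g=np.array([x,y,z]); out=[]
    for _ in range(n):
        d=g-p; L=np.linalg.norm(d); d=d*min(1,step/max(L,1e-9))
        da=np.clip((yaw-a+np.pi)%(2*np.pi)-np.pi,-.14,.14)
        c,sn=np.cos(a),np.sin(a)
        t=np.array([c*d[0]+sn*d[1], sn*d[0]-c*d[1], -d[2]])
        out.append(' '.join(f'{v:.2f}' for v in [*t*100,-da])); p=p+d; a+=da
        if np.linalg.norm(g-p)<1e-4 and abs(yaw-a)<1e-3: break
    print('; '.join(out), '| left',np.round((g-p)*1000),round(yaw-a,3))
if __name__=='__main__': plan(*map(float,sys.argv[1:5]),*( [int(sys.argv[5])] if len(sys.argv)>5 else []))
E
python3 plan.py .396 -.353 .18 -2.176 10
```

```text
t 0.2 pos [ 0.225  -0.6092  0.2304] rot [ 3.1415e+00  1.7000e-03 -1.2169e+00] F [-0.5  0.1 -0.1] w 0.0855 j7 -0.05
-2.61 -3.59 0.73 0.14; -3.09 -3.19 0.73 0.14; -3.50 -2.73 0.73 0.14; -3.85 -2.22 0.73 0.14; -4.12 -1.66 0.73 0.14; -4.31 -1.07 0.73 0.14; -4.13 -0.42 0.68 0.12 | left [0. 0. 0.] 0.0
```

Request:
apply_moves(
  series="1 -2.6 -3.6 0.7 0.14; 1 -3.1 -3.2 0.7 0.14; 1 -3.5 -2.7 0.7 0.14; 1 -3.9 -2.2 0.7 0.14; 1 -4.1 -1.7 0.7 0.14",
  force=30,
)

```text
time_s: 0.7
tool_pos: [0.3437, -0.4313, 0.194]
tcp_rot: [3.14, -0.006, -1.948]
force: [1.2, -0.3, 0.1]
gripper_width: 0.0853
```

```bash
python3 plan.py .396 -.353 .18 -2.176 5
```

```text
t 0.7 pos [ 0.3437 -0.4313  0.194 ] rot [ 3.1401 -0.006  -1.9479] F [ 1.2 -0.3  0.1] w 0.0853 j7 -1.12
-4.35 -0.94 0.66 0.14; -4.44 -0.32 0.66 0.09; -0.51 0.01 0.08 -0.00 | left [0. 0. 0.] 0.0
```

Request:
apply_moves(
  series="1 -4.3 -0.9 0.7 0.14; 1 -4.4 -0.3 0.7 0.09; 1 -0.5 0 0.1 0; 1 0 0 0 0",
)

```text
time_s: 1.1
tool_pos: [0.4, -0.3437, 0.1768]
tcp_rot: [3.139, -0.002, -2.168]
force: [-0.2, -0.8, -0.3]
gripper_width: 0.0854
```

```bash
python3 plan.py .396 -.353 .18 -2.176 5; python3 - <<'E'
from rig import arm
from h import *
c=arm.read_camera('wrist');np.save('pics/w1.npy',c,allow_pickle=True)
cv2.imwrite('pics/w1.png',c['color'][:,:,::-1]);print(c['xyz'],c['attitude'])
E
```

```text
t 1.1 pos [ 0.4    -0.3437  0.1768] rot [ 3.1390e+00 -2.4000e-03 -2.1677e+00] F [-0.2 -0.8 -0.3] w 0.0854 j7 -1.54
0.99 -0.19 -0.32 0.01 | left [0. 0. 0.] 0.0
[ 0.46720172 -0.38911469  0.31926837] [ 2.81590928e+00 -2.28335196e-03 -2.16829544e+00]
```

View pics/w1.png

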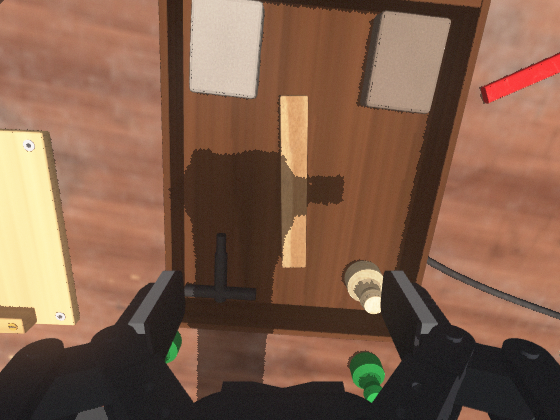

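The wrist view shows the blank's top face with corners at about (281,97), (307,96), (305,267) and (283,267).

```bash
python3 - <<'E'
from h import *
c=np.load('pics/w1.npy',allow_pickle=True).item()
P=np.array([ray(c,q,.04) for q in [(281,97),(307,96),(305,267),(283,267)]])
m=P.mean(0); y=(P[2]+P[3]-P[0]-P[1])/2
print(m,np.arctan2(y[1],y[0])-np.pi/2,np.linalg.norm(y),np.linalg.norm(P[0]-P[1]),np.linalg.norm(P[2]-P[3]))
E
python3 plan.py .3965 -.3533 .10 -2.176 5
```

```text
[ 0.39490686 -0.35246913  0.04      ] 0.9840600112517466 0.14849491178317836 0.02014167552705561 0.020075301034633737
t 1.15 pos [ 0.4001 -0.3435  0.1768] rot [ 3.1388e+00 -1.4000e-03 -2.1681e+00] F [0.5 0.6 1.4] w 0.0853 j7 -1.54
0.59 -0.15 4.46 0.01; 0.42 -0.11 3.22 -0.00 | left [0. 0. 0.] 0.0
```

Request:
apply_moves(
  series="1 0.7 0 4.4 0; 1 0.4 0 3.2 0; 1 0 0 0 0",
)

```text
time_s: 1.45
tool_pos: [0.3935, -0.3593, 0.1021]
tcp_rot: [-3.136, -0.004, -2.173]
force: [-1.1, 0.6, -0.5]
gripper_width: 0.0856
```

```bash
python3 plan.py .3955 -.353 .022 -2.168 5
```

```text
t 1.45 pos [ 0.3935 -0.3593  0.1021] rot [-3.1363 -0.0041 -2.1728] F [-1.1  0.6 -0.5] w 0.0856 j7 -1.51
-0.36 0.11 4.48 -0.00; -0.28 0.08 3.52 -0.00 | left [0. 0. 0.] 0.0
```

Request:
apply_moves(
  series="1 -0.4 0.1 3 0; 1 -0.2 0.1 2.5 0; 1 0 0 1.5 0; 1 0 0 0 0",
)

```text
time_s: 1.85
tool_pos: [0.395, -0.3629, 0.0352]
tcp_rot: [-3.128, -0.008, -2.183]
force: [0.8, -0.3, -0.5]
gripper_width: 0.0855
```

```bash
python3 plan.py .3955 -.353 .022 -2.168 5
```

```text
t 1.85 pos [ 0.395  -0.3629  0.0352] rot [-3.1283 -0.0076 -2.1833] F [ 0.8 -0.3 -0.5] w 0.0855 j7 -1.52
-0.84 0.53 1.32 -0.02 | left [0. 0. 0.] 0.0
```

Request:
apply_moves(
  series="1 -0.8 0.5 0.3 -0.015; 1 0 0 0.5 0; 1 0 0 0 0",
)

```text
time_s: 2.15
tool_pos: [0.3974, -0.356, 0.0302]
tcp_rot: [-3.122, -0.009, -2.169]
force: [-0.4, 1.3, 0.6]
gripper_width: 0.0855
```

```bash
python3 plan.py .3955 -.353 .022 -2.168 5
```

```text
t 2.15 pos [ 0.3974 -0.356   0.0302] rot [-3.1225 -0.0086 -2.1691] F [-0.4  1.3  0.6] w 0.0855 j7 -1.52
-0.14 0.32 0.82 -0.00 | left [0. 0. 0.] 0.0
```

Request:
apply_moves(
  series="1 -0.1 0.3 0.8 0; 1 0 0 0 0",
)

```text
time_s: 2.35
tool_pos: [0.3966, -0.3539, 0.023]
tcp_rot: [-3.12, -0.009, -2.168]
force: [0.5, -0.6, 0.2]
gripper_width: 0.0853
```

```bash
python3 plan.py .3955 -.353 .022 -2.168 5
```

```text
t 2.35 pos [ 0.3966 -0.3539  0.023 ] rot [-3.1196 -0.0086 -2.1685] F [ 0.5 -0.6  0.2] w 0.0853 j7 -1.53
-0.02 0.14 0.10 -0.00 | left [0. 0. 0.] 0.0
```

Request:
apply_moves(
  series="-1 0 0 0 0; -1 0 0 0 0; -1 0 0 0 0; -1 0 0 0 0; -1 0 0 0 0",
  force=40,
)

```text
time_s: 2.85
tool_pos: [0.3973, -0.3547, 0.0238]
tcp_rot: [-3.118, -0.009, -2.168]
force: [0.8, 0.0, -0.8]
gripper_width: 0.0209
```

Request:
apply_moves(
  series="-1 0 0 0 0; -1 0 0 0 0; -1 0 0 0 0; -1 0 0 0 0; -1 0 0 0 0",
)

```text
time_s: 3.35
tool_pos: [0.3971, -0.3546, 0.0237]
tcp_rot: [-3.118, -0.009, -2.169]
force: [0.1, -0.1, 0.2]
gripper_width: 0.021
```

Width of 21 mm, so it's gripped. Now lifting.

Request:
apply_moves(
  series="-1 0 0 -2 0; -1 0 0 -3 0; -1 0 0 -4 0; -1 0 0 -4 0; -1 0 0 0 0",
)

```text
time_s: 3.85
tool_pos: [0.3927, -0.3498, 0.1545]
tcp_rot: [-3.127, -0.008, -2.168]
force: [1.1, -0.1, -0.7]
gripper_width: 0.0212
```

```bash
python3 plan.py .49 -.106 .14 -2.212 10;  python3 - <<'E'
from rig import arm
from h import *
c=arm.read_camera('wrist');np.save('pics/w2.npy',c,allow_pickle=True)
cv2.imwrite('pics/w2.png',c['color'][:,:,::-1])
E
```

```text
t 3.85 pos [ 0.3927 -0.3498  0.1545] rot [-3.1271 -0.0083 -2.1684] F [ 1.1 -0.1 -0.7] w 0.0212 j7 -1.53
-4.39 0.97 0.25 0.04; -4.34 1.16 0.25 -0.00; -4.34 1.16 0.25 -0.00; -4.34 1.16 0.25 -0.00; -4.34 1.16 0.25 -0.00; -3.65 0.98 0.21 -0.00 | left [0. 0. 0.] 0.0
```

View pics/w2.png

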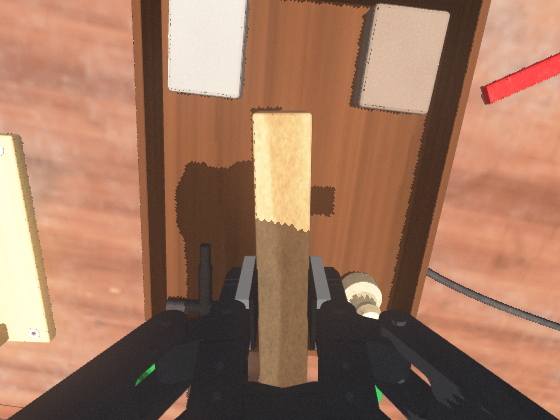

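The wrist view shows the blank held centrally, with its far end edge at (254..311,113). From that I'll work out the blank's offset in the tool and plan the traverse, staging 25 mm off each fence.

```bash
python3 - <<'E'
from h import *
from rig import arm
c=np.load('pics/w2.npy',allow_pickle=True).item()
s=arm.sense(); R=Rn.from_euler('xyz',s['tcp_rot'])
P=np.array([ray(c,q,.171) for q in [(254,113),(311,113)]]);print(np.linalg.norm(P[0]-P[1]))
t=R.inv().apply(P.mean(0)-s['tool_pos']);print('far end in tool mm',t*1000,'centre y',t[1]*1000+75)
E
python3 plan.py .492 -.109 .14 -2.214 10
```

```text
0.020412702825046772
far end in tool mm [  0.31238007 -74.7804137  -18.3873841 ] centre y 0.21958629526220363
t 3.9 pos [ 0.391  -0.3484  0.1519] rot [-3.1322 -0.008  -2.1683] F [ 0.2  0.1 -2.3] w 0.0211 j7 -1.53
-4.41 0.89 0.21 0.05; -4.36 1.09 0.21 -0.00; -4.36 1.09 0.21 -0.00; -4.36 1.09 0.21 -0.00; -4.36 1.09 0.21 -0.00; -3.40 0.85 0.16 -0.00 | left [0. 0. 0.] 0.0
```

Request:
apply_moves(
  series="-1 -4.4 0.5 0.2 0.05; -1 -4.4 0.6 0.2 0; -1 -4.4 0.5 0.2 0; -1 -4.4 0.5 0.2 0; -1 -2.5 0.3 0 0",
)

```text
time_s: 4.4
tool_pos: [0.4865, -0.1729, 0.1344]
tcp_rot: [-3.141, -0.014, -2.237]
force: [-1.1, 0.1, -1.5]
gripper_width: 0.0209
```

```bash
python3 plan.py .517 -.0953 .14 -2.214 10
```

```text
t 4.4 pos [ 0.4865 -0.1729  0.1344] rot [-3.1414 -0.0139 -2.2368] F [-1.1  0.1 -1.5] w 0.0209 j7 -2.02
-4.30 1.29 -0.30 -0.02; -3.71 1.02 -0.26 -0.00 | left [0. 0. 0.] 0.0
```

Request:
apply_moves(
  series="-1 -4 1.2 -0.3 -0.02; -1 -3.5 1 -0.2 0; -1 0 0 0 0",
)

```text
time_s: 4.7
tool_pos: [0.5134, -0.0906, 0.1324]
tcp_rot: [3.131, -0.015, -2.208]
force: [1.1, 0.7, -0.1]
gripper_width: 0.0208
```

```bash
python3 plan.py .517 -.0953 .07 -2.214 10; python3 - <<'E'
from rig import arm
from h import *
c=arm.read_camera('wrist');np.save('pics/w3.npy',c,allow_pickle=True)
cv2.imwrite('pics/w3.png',c['color'][:,:,::-1])
E
```

```text
t 4.7 pos [ 0.5134 -0.0906  0.1324] rot [ 3.1312 -0.0152 -2.208 ] F [ 1.1  0.7 -0.1] w 0.0208 j7 -2.17
0.12 -0.41 4.48 0.01; 0.04 -0.16 1.76 -0.00 | left [0. 0. 0.] 0.0
```

View pics/w3.png

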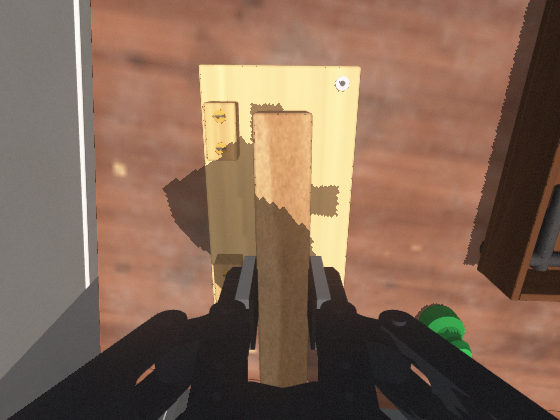

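The wrist view shows the bed's far corners at (200,66) and (359,68). The far fence piece's inner edge runs (237,102) to (238,160). I'll check these against the jig fit.

```bash
python3 - <<'E'
from h import *
c=np.load('pics/w3.npy',allow_pickle=True).item()
v=np.array([.5095,-.0885]);a=.927;R=np.array([[np.cos(a),-np.sin(a)],[np.sin(a),np.cos(a)]])
for q,z,m in [((200,66),.012,(58,-102)),((359,68),.012,(-58,-102)),((205,103),.032,(52,-77)),((237,102),.032,(30,-77)),((238,160),.032,(30,-37))]:
    print(m,((R.T@(ray(c,q,z)[:2]-v))*1000).round(1))
E
```

```text
(58, -102) [ 57.5 -99.1]
(-58, -102) [-55.1 -98.5]
(52, -77) [ 51.7 -75. ]
(30, -77) [ 30.1 -75.7]
(30, -37) [ 30.9 -36.2]
```

Request:
apply_moves(
  series="-1 0.1 -0.4 4 0; -1 0 -0.1 3 0; -1 0 0 2 0; -1 0 0 0 0",
)

```text
time_s: 5.15
tool_pos: [0.5092, -0.1027, 0.0354]
tcp_rot: [3.127, -0.024, -2.214]
force: [-1.0, -1.0, -1.1]
gripper_width: 0.0214
```

```bash
python3 plan.py .517 -.0953 .02 -2.214 10
```

```text
t 5.15 pos [ 0.5092 -0.1027  0.0354] rot [ 3.1266 -0.0242 -2.2141] F [-1.  -1.  -1.1] w 0.0214 j7 -2.19
-1.06 -0.18 1.54 -0.00 | left [0. 0. 0.] 0.0
```

Request:
apply_moves(
  series="-1 -0.5 0 0.6 0; -1 0 0 0.5 0; -1 0 0 0.2 0",
)

```text
time_s: 5.45
tool_pos: [0.5113, -0.1013, 0.0218]
tcp_rot: [3.127, -0.026, -2.218]
force: [0.4, 0.4, -2.1]
gripper_width: 0.0206
```

```bash
python3 plan.py .517 -.0953 .018 -2.214 10
```

```text
t 5.45 pos [ 0.5113 -0.1013  0.0218] rot [ 3.1268 -0.0256 -2.2181] F [ 0.4  0.4 -2.1] w 0.0206 j7 -2.2
-0.83 -0.09 0.38 -0.00 | left [0. 0. 0.] 0.0
```

Request:
apply_moves(
  series="-1 -0.5 0 0.2 0; -1 0 0 0.3 0; -1 0 0 0.3 0",
)

```text
time_s: 5.75
tool_pos: [0.5158, -0.0974, 0.0176]
tcp_rot: [3.128, -0.026, -2.218]
force: [-10.5, 0.7, 23.9]
gripper_width: 0.0211
```

```bash
python3 plan.py .517 -.0703 .018 -2.214 10
```

```text
t 5.75 pos [ 0.5158 -0.0974  0.0176] rot [ 3.1285 -0.0258 -2.2182] F [-10.5   0.7  23.9] w 0.0211 j7 -2.22
-2.23 1.54 -0.04 -0.00 | left [0. 0. 0.] 0.0
```

Contact with the bed is confirmed at 24 N. The blank is about 0.037 rad off level in the grip, so I'll ease off, open slightly to let it settle flat on the bed, and regrip.

Request:
apply_moves(
  series="-1 0 0 -0.2 0; -0.3 0 0 0 0; -0.3 0 0 0 0; -0.3 0 0 0 0",
)

```text
time_s: 6.15
tool_pos: [0.5191, -0.0972, 0.0221]
tcp_rot: [3.134, -0.023, -2.217]
force: [-0.2, 0.4, -0.0]
gripper_width: 0.0301
```

Request:
apply_moves(
  series="-1 0 0 0 0; -1 0 0 0 0; -1 0 0 0 0; -1 0 0 0 0; -1 0 0 0 0",
)

```text
time_s: 6.65
tool_pos: [0.5195, -0.0972, 0.0223]
tcp_rot: [3.135, -0.022, -2.217]
force: [-0.1, -0.7, 2.0]
gripper_width: 0.0211
```

```bash
python3 plan.py .517 -.0703 .018 -2.214 10;python3 - <<'E'
from rig import arm
from h import *
c=arm.read_camera('wrist');np.save('pics/w4.npy',c,allow_pickle=True)
cv2.imwrite('pics/w4.png',c['color'][:,:,::-1])
E
```

```text
t 6.65 pos [ 0.5195 -0.0972  0.0223] rot [ 3.1345 -0.0223 -2.2172] F [-0.1 -0.7  2. ] w 0.0211 j7 -2.22
-2.00 1.82 0.43 -0.00 | left [0. 0. 0.] 0.0
```

View pics/w4.png

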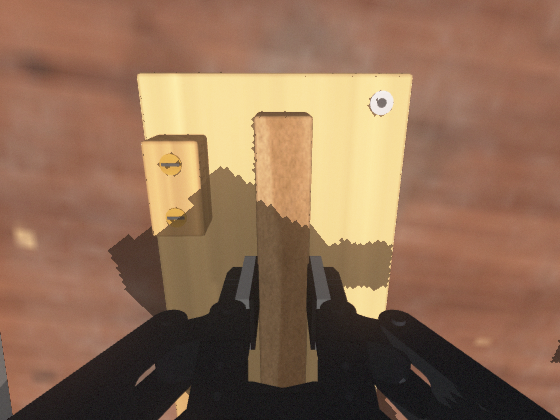

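The blank is flat on the bed and parallel to the fence, with the fence piece at (150..210,136..235). Approaching both faces now.

Request:
apply_moves(
  series="-1 -0.8 0.8 0 0; -1 -0.6 0.6 0 0; -1 0 0 0 0",
)

```text
time_s: 7.0
tool_pos: [0.5172, -0.0772, 0.0223]
tcp_rot: [3.136, -0.022, -2.218]
force: [-0.7, -0.5, 1.6]
gripper_width: 0.0209
```

```bash
python3 plan.py .517 -.0703 .022 -2.214 10
```

```text
t 7.0 pos [ 0.5172 -0.0772  0.0223] rot [ 3.1363 -0.0223 -2.2183] F [-0.7 -0.5  1.6] w 0.0209 j7 -2.26
-0.54 0.43 0.03 -0.00 | left [0. 0. 0.] 0.0
```

Request:
apply_moves(
  series="-1 -0.3 0.1 0 0; -1 -0.3 0 0 0; -1 -0.2 0 0 0",
)

```text
time_s: 7.3
tool_pos: [0.52, -0.0709, 0.0223]
tcp_rot: [3.135, -0.026, -2.218]
force: [-2.5, -1.9, 3.2]
gripper_width: 0.021
```

```bash
cat > f.py <<'E'
from rig import arm
from h import *
s=arm.sense();a=.927;R=np.array([[np.cos(a),-np.sin(a)],[np.sin(a),np.cos(a)]])
p=np.array(s['tool_pos'])
print('t',round(s['time_s'],2),'dSeat mm (jig)',(R.T@(p[:2]-[.517,-.0703])*1000).round(1),'z',p[2].round(4),'rot',s['tcp_rot'].round(4),'Fjig',(R.T@s['force'][:2]).round(1),s['force'][2].round(1),'M',s['wrist_torque'].round(2),'w',round(s['gripper_width'],4))
E
python3 f.py
```

```text
t 7.3 dSeat mm (jig) [ 1.3 -2.8] z 0.0223 rot [ 3.1353 -0.0258 -2.2181] Fjig [-3.   0.9] 3.2 M [-0.5   0.32  0.  ] w 0.021
```

Request:
apply_moves(
  series="-1 0 0.3 0 0; -1 0 0.3 0 0; -1 0 0.2 0 0",
)

```text
time_s: 7.6
tool_pos: [0.5196, -0.0701, 0.0232]
tcp_rot: [-3.134, -0.021, -2.22]
force: [1.3, -3.4, -0.2]
gripper_width: 0.0211
```

```bash
python3 f.py
```

```text
t 7.6 dSeat mm (jig) [ 1.7 -1.9] z 0.0232 rot [-3.1344 -0.0214 -2.2195] Fjig [-1.9 -3.1] -0.2 M [-0.64 -0.36  0.12] w 0.0211
```

Request:
apply_moves(
  series="-1 -0.2 0.2 0.1 0; -1 -0.2 0.2 0.1 0",
)

```text
time_s: 7.8
tool_pos: [0.5196, -0.07, 0.0222]
tcp_rot: [-3.129, -0.026, -2.222]
force: [-0.4, -7.1, 6.8]
gripper_width: 0.0208
```

```bash
python3 f.py;python3 - <<'E'
from rig import arm
from h import *
a=arm.read_camera('wrist');b=arm.read_camera('top');np.save('pics/w5.npy',a,allow_pickle=True);np.save('pics/t5.npy',b,allow_pickle=True);c=arm.read_camera('scene');np.save('pics/s5.npy',c,allow_pickle=True)
A=a['color'][80:300,100:420];B=b['color'][145:245,155:255];C=c['color'][215:325,165:265]
r=lambda i,w,h:cv2.resize(i,(w,h),interpolation=cv2.INTER_CUBIC)
cv2.imwrite('pics/p5.png',np.hstack([r(A,480,330),r(C,320,330)])[:,:,::-1])
E
```

```text
t 7.8 dSeat mm (jig) [ 1.8 -1.9] z 0.0222 rot [-3.1295 -0.0256 -2.222 ] Fjig [-6. -4.] 6.8 M [-1.28  0.2   0.19] w 0.0208
```

View pics/p5.png

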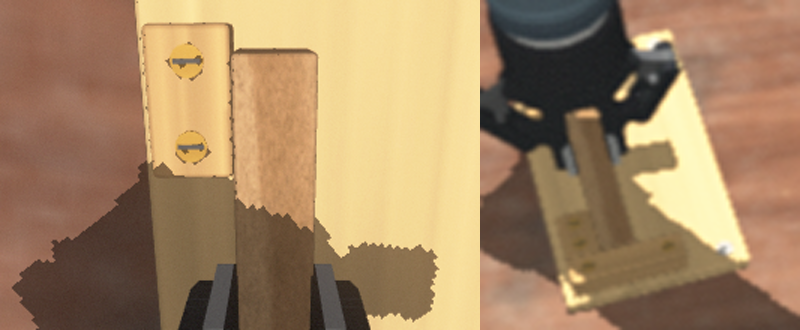

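The blank lies along the fence. Its far end is about 7 mm inside the fence's far end, which is where it should be when seated against the stop. Now the firm, equal press both ways, with a stronger grip.

Request:
apply_moves(
  series="-1 -0.3 0.3 0 0; -1 -0.4 0.5 0 0",
  force=60,
)

```text
time_s: 8.15
tool_pos: [0.5196, -0.07, 0.0231]
tcp_rot: [-3.119, -0.031, -2.227]
force: [3.9, -13.9, -0.9]
gripper_width: 0.0201
```

```bash
python3 f.py;python3 - <<'E'
from rig import arm
for i in range(5): arm.read_camera('wrist')
E
python3 f.py
```

```text
t 8.15 dSeat mm (jig) [ 1.8 -1.9] z 0.0231 rot [-3.1186 -0.0315 -2.2268] Fjig [ -8.8 -11.5] -0.9 M [-2.79 -0.73  0.38] w 0.0201
t 8.4 dSeat mm (jig) [ 1.8 -2. ] z 0.0232 rot [-3.1189 -0.0314 -2.227 ] Fjig [-7.4 -9.3] 0.0 M [-2.21 -0.43  0.4 ] w 0.0201
```

```bash
python3 - <<'E'
from rig import arm
from h import *
a=arm.read_camera('wrist');np.save('pics/w6.npy',a,allow_pickle=True)
b=np.load('pics/w5.npy',allow_pickle=True).item()
r=lambda c:cv2.resize(c['color'][85:285,180:330],(398,530),interpolation=cv2.INTER_CUBIC)
cv2.imwrite('pics/p6.png',np.hstack([r(b),r(a)])[:,:,::-1])
E
```

```text
(no output)
```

View pics/p6.png

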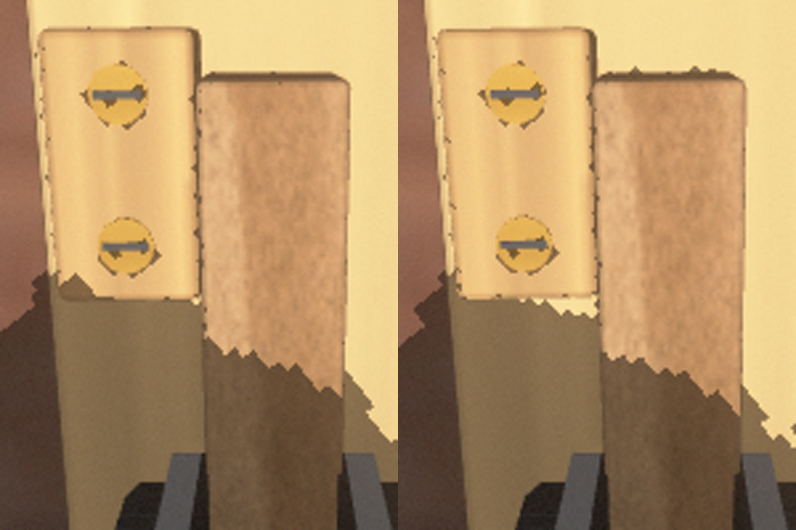

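Left and right halves (before and after the firm press): the far end stays flush with the fence. However, the wrist tilted about 0.03 rad over the repeated rows, and the far end may have lifted slightly. I'll relax, regrip flat and a bit lower, then press in one step with a small yaw correction.

Request:
apply_moves(
  series="-1 0 0 0 0; -1 0 0 0 0; -0.3 0 0 0 -0.01; -0.3 0 0 0.3 0; -0.3 0 0 0 0",
)

```text
time_s: 8.95
tool_pos: [0.5175, -0.0668, 0.0189]
tcp_rot: [-3.125, -0.031, -2.216]
force: [0.1, 0.1, -0.3]
gripper_width: 0.03
```

```bash
python3 f.py
```

```text
t 8.95 dSeat mm (jig) [3.1 1.7] z 0.0189 rot [-3.125  -0.0306 -2.2161] Fjig [ 0.2 -0. ] -0.3 M [ 0.06  0.03 -0.03] w 0.03
```

Request:
apply_moves(
  series="-1 0 0 0 0; -1 0 0 0 0; -1 0 0 0 0; -1 0 0 0 0",
)

```text
time_s: 9.35
tool_pos: [0.5161, -0.0678, 0.0192]
tcp_rot: [-3.126, -0.034, -2.216]
force: [-0.1, -1.5, 1.0]
gripper_width: 0.0203
```

```bash
python3 f.py
```

```text
t 9.35 dSeat mm (jig) [1.5 2.2] z 0.0192 rot [-3.1264 -0.0343 -2.2158] Fjig [-1.3 -0.8] 1.0 M [-0.17  0.08  0.  ] w 0.0203
```

Request:
apply_moves(
  series="-1 -0.7 0.6 0.1 -0.01",
)

```text
time_s: 9.45
tool_pos: [0.5162, -0.0674, 0.0192]
tcp_rot: [-3.12, -0.042, -2.21]
force: [-1.1, -25.3, 11.9]
gripper_width: 0.0205
```

```bash
python3 f.py;python3 - <<'E'
from rig import arm
for i in range(6): arm.read_camera('wrist')
E
python3 f.py
```

```text
t 9.45 dSeat mm (jig) [1.8 2.4] z 0.0192 rot [-3.1199 -0.0423 -2.2101] Fjig [-20.9 -14.3] 11.9 M [-5.27  0.22 -0.32] w 0.0205
t 9.75 dSeat mm (jig) [1.7 2.3] z 0.0192 rot [-3.1204 -0.0412 -2.2128] Fjig [-10.9  -7.8] 7.0 M [-2.76  0.19 -0.26] w 0.0201
```

```bash
for k in 1 2 3; do python3 - <<'E'
from rig import arm
for i in range(8): arm.read_camera('top')
E
python3 f.py; done
python3 - <<'E'
from rig import arm
from h import *
a=arm.read_camera('wrist');np.save('pics/w7.npy',a,allow_pickle=True);c=arm.read_camera('top')
r=lambda i,w,h:cv2.resize(i,(w,h),interpolation=cv2.INTER_CUBIC)
cv2.imwrite('pics/p7.png',np.hstack([r(a['color'][85:285,180:330],398,530),r(c['color'][150:330,225:385],398,530)])[:,:,::-1])
E
```

```text
t 10.15 dSeat mm (jig) [1.7 2.3] z 0.0192 rot [-3.1204 -0.0411 -2.2129] Fjig [-11.8  -7.8] 7.5 M [-2.78  0.17 -0.17] w 0.0202
t 10.55 dSeat mm (jig) [1.7 2.3] z 0.0192 rot [-3.1204 -0.0411 -2.2129] Fjig [-11.7  -7.6] 7.0 M [-2.76  0.19 -0.16] w 0.0205
t 10.95 dSeat mm (jig) [1.6 2.3] z 0.0192 rot [-3.1204 -0.0411 -2.213 ] Fjig [-11.5  -7.1] 6.1 M [-2.79  0.19 -0.2 ] w 0.0207
```

View pics/p7.png

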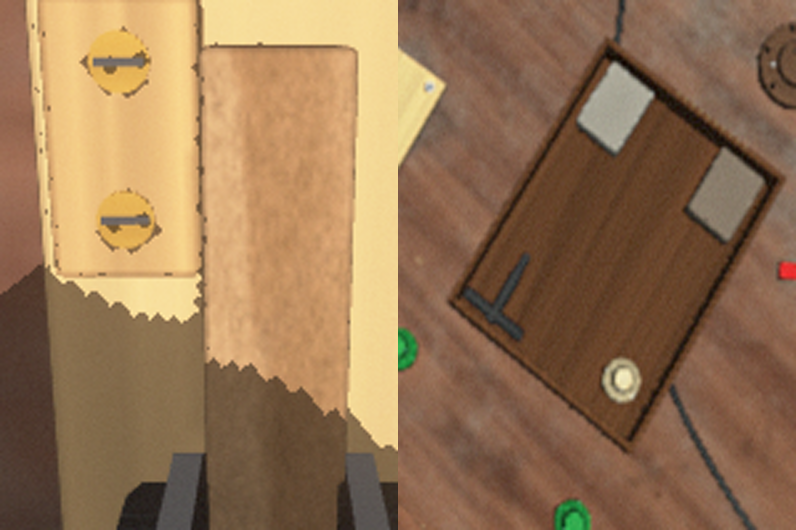

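The press is stable and the four other items are still in the crate. The y push of 7.6 N could be largely absorbed by fence and bed friction, though, so I'll press once more: harder, about equal both ways, without the downward part.

Request:
apply_moves(
  series="-1 -1 1.3 0 0",
  force=80,
)

```text
time_s: 11.15
tool_pos: [0.516, -0.0672, 0.0201]
tcp_rot: [-3.103, -0.049, -2.221]
force: [10.4, -33.8, -7.0]
gripper_width: 0.02
```

```bash
python3 f.py; for k in 1 2; do python3 - <<'E'
from rig import arm
for i in range(8): arm.read_camera('top')
E
python3 f.py; done
```

```text
t 11.15 dSeat mm (jig) [1.8 2.7] z 0.0201 rot [-3.103  -0.0487 -2.2209] Fjig [-20.7 -28.6] -7.0 M [-6.81 -2.24  0.4 ] w 0.02
t 11.55 dSeat mm (jig) [1.7 2.5] z 0.0203 rot [-3.1038 -0.0487 -2.2212] Fjig [-15.7 -19.9] -3.2 M [-4.9  -1.2   0.37] w 0.0201
t 11.95 dSeat mm (jig) [1.7 2.5] z 0.0203 rot [-3.1037 -0.0487 -2.2213] Fjig [-15.7 -19.6] -1.9 M [-4.95 -1.26  0.3 ] w 0.0197
```

The push is good (15.7 N and 19.6 N), but the wrist has tilted about 0.023 rad since the regrip. That is too near the 0.025 limit if the blank followed it. I'll relax and regrip flat, then press again with a little downward hold.

Request:
apply_moves(
  series="-1 0 0 0 0; -1 0 0 0 0; -0.3 0 0 0 0; -0.3 0 0 0 0; -0.3 0 0 0 -0.007",
  force=60,
)

```text
time_s: 12.45
tool_pos: [0.5158, -0.0676, 0.0197]
tcp_rot: [-3.105, -0.049, -2.216]
force: [-0.5, -0.1, -0.3]
gripper_width: 0.0299
```

```bash
python3 f.py
```

```text
t 12.45 dSeat mm (jig) [1.4 2.6] z 0.0197 rot [-3.1049 -0.0487 -2.216 ] Fjig [-0.4  0.4] -0.3 M [ 0.04 -0.04 -0.  ] w 0.0299
```

Request:
apply_moves(
  series="-1 0 0 0 0; -1 0 0 0 0; -1 0 0 0 0; -1 0 0 0 0; -1 -1 1.0 0.3 0",
)

```text
time_s: 12.95
tool_pos: [0.5152, -0.0666, 0.0197]
tcp_rot: [-3.094, -0.062, -2.218]
force: [-4.1, -38.2, 33.9]
gripper_width: 0.0208
```

```bash
python3 f.py; for k in 1 2; do python3 - <<'E'
from rig import arm
for i in range(8): arm.read_camera('top')
E
python3 f.py; done
```

```text
t 12.95 dSeat mm (jig) [1.9 3.7] z 0.0197 rot [-3.0939 -0.0623 -2.2179] Fjig [-33.  -19.7] 33.9 M [-8.1   0.93  0.16] w 0.0208
t 13.35 dSeat mm (jig) [1.6 3.5] z 0.0199 rot [-3.0942 -0.0605 -2.2207] Fjig [-17.8  -8.7] 17.7 M [-4.16  0.73  0.22] w 0.0205
t 13.75 dSeat mm (jig) [1.7 3.5] z 0.0199 rot [-3.0942 -0.0605 -2.2206] Fjig [-18.  -10.9] 17.1 M [-4.2   0.68  0.24] w 0.0204
```

Request:
apply_moves(
  series="-1 0 0 0 0; -1 0 0 0 0; -0.3 0 0 0 0; -0.3 0 0 0 0; -0.3 0 0 0 -0.006",
  force=45,
)

```text
time_s: 14.25
tool_pos: [0.5153, -0.0664, 0.0201]
tcp_rot: [-3.095, -0.059, -2.215]
force: [0.0, 0.4, 0.4]
gripper_width: 0.0295
```

Request:
apply_moves(
  series="-1 0 0 0 0; -1 0 0 0 0; -1 0 0 0 0; -1 0 0 0 0",
)

```text
time_s: 14.65
tool_pos: [0.5145, -0.0668, 0.0202]
tcp_rot: [-3.096, -0.063, -2.213]
force: [-0.8, -1.8, 1.9]
gripper_width: 0.0208
```

```bash
python3 f.py
```

```text
t 14.65 dSeat mm (jig) [1.3 4.1] z 0.0202 rot [-3.0958 -0.0625 -2.2127] Fjig [-1.9 -0.5] 1.9 M [-0.2   0.05 -0.08] w 0.0208
```

Request:
apply_moves(
  series="-1 -0.9 1.1 0.1 0",
)

```text
time_s: 14.75
tool_pos: [0.5129, -0.065, 0.0202]
tcp_rot: [-3.085, -0.072, -2.217]
force: [2.0, -35.0, 12.8]
gripper_width: 0.0211
```

```bash
python3 f.py; for k in 1 2; do python3 - <<'E'
from rig import arm
for i in range(8): arm.read_camera('top')
E
python3 f.py; done
```

```text
t 14.75 dSeat mm (jig) [1.8 6.4] z 0.0202 rot [-3.0851 -0.0725 -2.2168] Fjig [-26.8 -22.6] 12.8 M [-7.3  -0.24  0.22] w 0.0211
t 15.15 dSeat mm (jig) [1.6 6.8] z 0.0203 rot [-3.0864 -0.0714 -2.2191] Fjig [-14.8 -10.7] 7.2 M [-3.79  0.    0.25] w 0.0212
t 15.55 dSeat mm (jig) [1.6 6.8] z 0.0202 rot [-3.0865 -0.0714 -2.2191] Fjig [-15.  -11.3] 8.3 M [-3.81  0.08  0.29] w 0.0209
```

The pads slid 2.7 mm along the blank, so it is hard against the stop. The y push should still be larger than friction could take up. One last flat regrip with a stronger grip, then the final press.

Request:
apply_moves(
  series="-1 0 0 0 0; -1 0 0 0 0; -0.3 0 0 0 0; -0.3 0 0 0 0; -0.3 0 -0.5 0 -0.004",
  force=45,
)

```text
time_s: 16.05
tool_pos: [0.5158, -0.0665, 0.0198]
tcp_rot: [-3.089, -0.07, -2.214]
force: [-0.9, -1.0, 0.3]
gripper_width: 0.0299
```

Request:
apply_moves(
  series="-1 0 0 0 0; -1 0 0 0 0; -1 0 0 0 0; -1 0 0 0 0",
  force=90,
)

```text
time_s: 16.45
tool_pos: [0.5159, -0.068, 0.0206]
tcp_rot: [-3.089, -0.074, -2.214]
force: [-0.6, -0.4, 2.5]
gripper_width: 0.0198
```

```bash
python3 f.py
```

```text
t 16.45 dSeat mm (jig) [1.2 2.2] z 0.0206 rot [-3.089  -0.0739 -2.2135] Fjig [-0.7  0.2] 2.5 M [-0.17  0.17 -0.03] w 0.0198
```

Request:
apply_moves(
  series="-1 -0.8 1.3 0.1 0",
)

```text
time_s: 16.55
tool_pos: [0.5129, -0.0652, 0.0205]
tcp_rot: [-3.078, -0.082, -2.218]
force: [1.7, -31.3, 14.3]
gripper_width: 0.0197
```

```bash
python3 f.py; for k in 1 2; do python3 - <<'E'
from rig import arm
for i in range(8): arm.read_camera('top')
E
python3 f.py; done
```

```text
t 16.55 dSeat mm (jig) [1.6 6.4] z 0.0205 rot [-3.0778 -0.0824 -2.2175] Fjig [-24.  -20.2] 14.3 M [-6.78 -0.38  0.25] w 0.0197
t 16.95 dSeat mm (jig) [1.4 7.2] z 0.0206 rot [-3.0797 -0.0817 -2.2193] Fjig [-13.6 -10.2] 8.6 M [-3.5   0.07  0.24] w 0.0194
t 17.35 dSeat mm (jig) [1.4 7.2] z 0.0206 rot [-3.0797 -0.0817 -2.2192] Fjig [-14.  -10.6] 8.2 M [-3.5   0.05  0.29] w 0.0196
```

```bash
python3 - <<'E'
from rig import arm
from h import *
a=arm.read_camera('wrist');c=arm.read_camera('scene')
r=lambda i,w,h:cv2.resize(i,(w,h),interpolation=cv2.INTER_CUBIC)
cv2.imwrite('pics/p8.png',np.hstack([r(a['color'][40:300,150:345],398,530),r(c['color'][225:325,170:245],398,530)])[:,:,::-1])
E
```

```text
(no output)
```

View pics/p8.png

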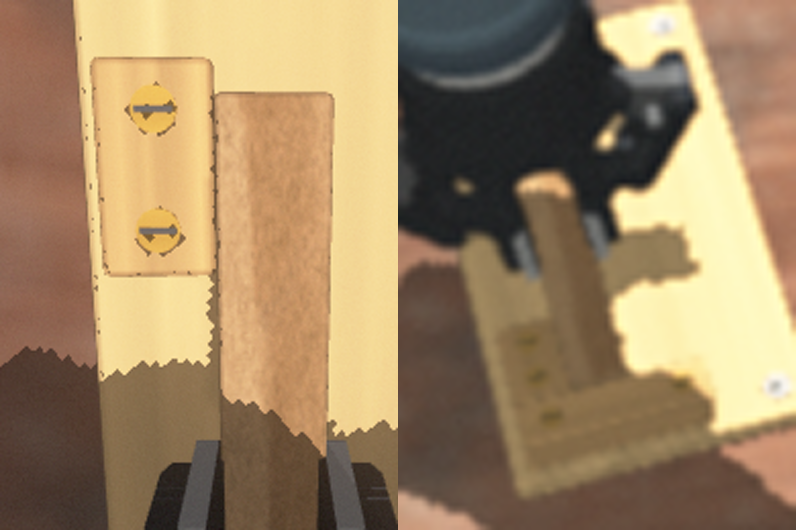

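The blank is still seated: its far end is about 6.7 mm inside the fence's far end and flush. The pads slip on the peak of the push, so I'll use the full 120 N grip and a gentler two-way push with little downward part.

Request:
apply_moves(
  series="-1 0 0 0 0; -1 0 0 0 0; -0.3 0 0 0 0; -0.3 0 0 0 0; -0.3 0 0 0.2 -0.004",
  force=45,
)

```text
time_s: 17.95
tool_pos: [0.5131, -0.0642, 0.0186]
tcp_rot: [-3.079, -0.079, -2.215]
force: [-0.3, -0.1, 0.7]
gripper_width: 0.0301
```

Request:
apply_moves(
  series="-1 0 0 0 0; -1 0 0 0 0; -1 0 0 0 0; -1 0 0 0 0; -1 0 0 0 0",
  force=120,
)

```text
time_s: 18.45
tool_pos: [0.5117, -0.065, 0.0189]
tcp_rot: [-3.081, -0.084, -2.214]
force: [-1.1, -0.5, 1.4]
gripper_width: 0.0192
```

```bash
python3 f.py
```

```text
t 18.45 dSeat mm (jig) [1.  7.4] z 0.0189 rot [-3.081  -0.084  -2.2138] Fjig [-1.1  0.5] 1.4 M [-0.23  0.11 -0.1 ] w 0.0192
```

Request:
apply_moves(
  series="-1 -0.8 1.1 0.05 0",
)

```text
time_s: 18.55
tool_pos: [0.5094, -0.0629, 0.0189]
tcp_rot: [-3.071, -0.093, -2.217]
force: [9.0, -39.5, 2.6]
gripper_width: 0.0191
```

```bash
python3 f.py; for k in 1 2; do python3 - <<'E'
from rig import arm
for i in range(6): arm.read_camera('top')
E
python3 f.py; done
```

```text
t 18.55 dSeat mm (jig) [ 1.4 10.5] z 0.0189 rot [-3.0711 -0.093  -2.2174] Fjig [-26.2 -30.8] 2.6 M [-8.43 -2.36  0.47] w 0.0191
t 18.85 dSeat mm (jig) [ 1.2 10.3] z 0.0189 rot [-3.0714 -0.0917 -2.2195] Fjig [-13.6 -12.9] 4.9 M [-3.58 -0.3   0.29] w 0.0193
t 19.15 dSeat mm (jig) [ 1.2 10.3] z 0.0189 rot [-3.0714 -0.0917 -2.2195] Fjig [-12.6 -11.9] 5.1 M [-3.56 -0.2   0.36] w 0.0187
```

Request:
apply_moves(
  series="-1 -0.8 1.1 0.05 -0.003",
)

```text
time_s: 19.25
tool_pos: [0.5095, -0.0632, 0.0192]
tcp_rot: [-3.058, -0.098, -2.223]
force: [8.8, -24.6, 1.0]
gripper_width: 0.0192
```

```bash
python3 f.py; for k in 1 2; do python3 - <<'E'
from rig import arm
for i in range(6): arm.read_camera('top')
E
python3 f.py; done
python3 - <<'E'
from rig import arm
from h import *
a=arm.read_camera('wrist');c=arm.read_camera('top')
r=lambda i,w,h:cv2.resize(i,(w,h),interpolation=cv2.INTER_CUBIC)
cv2.imwrite('pics/p9.png',np.hstack([r(a['color'][40:300,150:345],398,530),r(c['color'][80:320,220:400],398,530)])[:,:,::-1])
E
```

```text
t 19.25 dSeat mm (jig) [ 1.2 10.3] z 0.0192 rot [-3.0575 -0.0984 -2.223 ] Fjig [-14.4 -21.8] 1.0 M [-4.65 -1.41  0.69] w 0.0192
t 19.55 dSeat mm (jig) [ 1.2 10.3] z 0.0193 rot [-3.0578 -0.0986 -2.2228] Fjig [-13.5 -17.2] 2.2 M [-4.05 -0.94  0.58] w 0.0193
t 19.85 dSeat mm (jig) [ 1.2 10.3] z 0.0193 rot [-3.0578 -0.0987 -2.2228] Fjig [-13.6 -18.4] 0.9 M [-4.09 -0.97  0.65] w 0.0188
```

No more pictures can be viewed. The sensed push is steady at 13.6 N on the fence side and 18.4 N on the stop side, with about 1 N vertical. The tool didn't move when the y push rose by about 6 N, so the blank is hard on the stop. Handing in.

```bash
python3 -c "
from rig import arm
print(arm.job_done())"; python3 f.py
```

```text
the job is handed in; nothing more can be done
None
the job is handed in; nothing more can be done
```

I took the blank out of the crate, laid it in the corner jig and handed the job in while still pressing it there with the 120 N grip. No verdict was reported, and I took no reading after the hand-in.

**Push:** the last readings held steady for 0.6 s at about 13.6 N towards the fence, 18.4 N towards the stop and 1–2 N vertical. I only measured the total push at the wrist. Friction splits it between the contacts, so I estimated that fence and stop each get over 2 N; I did not measure it. The fence is the less certain one: about 4 N at nominal friction, but under 1 N in the very worst case.

**Seating:** in the last picture I could view, before the final regrip and press, the blank was flush with the fence. Its far end was about 6.7 mm inside the fence's far end, against 7 mm for a perfect seat.

**What went wrong or is unsure:**
- **Regrips:** I regripped several times in the jig, to let the blank settle flat again and to raise the grip.
- **Slip:** the pads slid along the blank during some of the presses.
- **Tilt:** the wrist ended about 0.08–0.1 rad off vertical, about 0.023 rad of it since the last regrip. The tool's height rose only 0.4 mm, so the blank very probably did not follow. If it had, it would be just under the 0.025 rad limit.
- **Final picture:** it could not be viewed because the 12-picture limit was reached.

**Other things:** the four other items were still in the crate in the last overhead view, with the faceplate at its edge looking unmoved. The arm did not go near the round blank, but I did not check it again.

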